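# Bring a filled blister tray over the heat-sealing nest and hold it there

### The arm

A 6-joint arm with a two-finger parallel gripper is mounted at the origin on a cart in front of the work surface, level with it; the furniture and walls round the work are solid. World frame = base frame: x ahead of the robot, y to its left, z up, the work surface at z = 0. Lengths are in m, angles in rad, forces in N, time in s.
With the tool pointing down it reaches from about 0.35 to 0.975 m from the base axis. Payload 4.9 kg.
Tool frame: the origin (TCP) lies midway between the tips of the shut fingers; the grasp point (between the pads) lies 19 mm behind it; x points along the fingers, y is the direction in which the jaws open and shut, and the axes are right-handed (so a half turn about x gives the same grasp; the last joint's range is limited). The gripper opens to 85 mm and grips with 20 to 120 N. Pads are 22 mm wide; open, the fingers measure 114 mm over their backs; the gripper's body (76 mm by 85 mm) begins 54 mm behind the grasp point. The pads swing forward as they close: fully open they stand 13 mm farther back than shut.
Start: joints at [-1.464, 0.053, 1.613, -0, 1.476, -0.119], TCP at [0.14, -0.609, 0.231] pointing down, gripper open.
Joint ranges: [-3.01, 3.01], [-1.01, 2.22], [0.06, 2.58], [-1.02, 4.17], [0.09, 2.62], [-3.14, 3.14]. Speed limits (rad/s): [2.57, 2.57, 3.14, 3.14, 3.14, 3.14].

### API

Orientations are given as a rotation vector (axis times angle).
In Python, from station import ctrl gives the robot as it stands.
- The arm moves only by the shell command python3 -m handwheel 'ROWS' [FORCE]. ROWS is JSON, a list of rows, each a list of 3 entries, a list of its own where there are three numbers: the finger opening in m, from 0 to 0.0854, then the shift along the tool's x, y, z in m, then the turn, a rotation vector about the tool's x, y, z in degrees. In form: [[claw, [dx, dy, dz], [ax, ay, az]], ...]. A call has 1 to 10 rows; each row shifts and turns the commanded pose from where the row before left it, along the tool's axes as they then stand; what a row does not reach is not made up. A row lasts 1/12 s, in which the tool goes at most 41.7 mm and 7.16 degrees, less where a joint would pass 70% of its speed; a pose out of reach is approached as far as the arm can. A call with a gripper value outside its range is refused whole. The fingers move at their own pace and stop on an object; FORCE is the grip in N (left out, the last holds). Time passes only in rows, so rows that do not move let the fingers close. It gives the time, the measured TCP pose, the force and the opening at its end, in the units of the state.
- ctrl.get_obs(): the state, without advancing time (a new reading comes with each control period).
- ctrl.get_image(name): name is "side" or "top"; returns the picture (400x640x3 uint8, red, green, blue); there is no depth.
- ctrl.camera_params(name): a dict with "vertical_fov" (degrees; the focal length in pixels is half the picture's height over the tangent of half this angle, whatever the lens; pixels are square), "cx", "cy" (the principal point, pixels), "rvec" (rotation vector, rad) and "tvec" (3), from world to camera coordinates, as OpenCV has them. Camera axes: x right, y down, z forward; pixel columns grow to the right and rows downward; lengths in m; the calibration is good to about 2 mm. A picture is of the moment at which its call begins. camera_params takes no time and is no camera call.
- ctrl.finish_job(): hands the job in, once; it reports no verdict.
Trained networks look in the newest picture that a camera, given by its name, has taken for a name from the list of things; names that differ only in an ending like _2 or _b are one class to them, and where a whole thing is asked for, a point or a joint stands for the part that bears it (a point fixed in the world has none). Each returns a list of dicts, best first, with "score" (0 to 1); they miss things now and then, are a little off and sometimes report something else, mostly with a low value. They report only what shows in the picture. A call takes as long as a camera call.
- ctrl.look_for(thing, camera): "box" ([centre column, centre row, width, height] in pixels, round what is visible of it).
- ctrl.silhouettes(thing, camera): "mask" (400x640 bool, what is visible of it) and "box" ([centre column, centre row, width, height] in pixels, round what is visible of it).
- ctrl.tip_of(thing, camera): "centre" ([row, column] in pixels: a listed point, or the origin of a listed thing).
The state is a dict: "t": time; "q": joint angles; "dq": joint speeds; "effort": joint torques, N m; "tool_pos": TCP position; "tool_rot": TCP orientation; "contact_force": force on the tool from outside, world axes, zero at the start; "wrist_torque": the same for the moment, N m; "opening": finger opening in m.
Only numpy, scipy, OpenCV 4.12 (cv2) and the standard library are available. Lean on these libraries where they do the work, as an engineer would, in place of code of your own. Each camera call takes 0.05 s, during which the arm holds its last target.

### The job

The small heat-sealing nest on the bench is shut under its sprung clear cover: press its release treadle down to the stop so that the cover springs open. Then take the filled blister tray (the one with the moulded hub lying in it), carry it level over whatever stands in between, and hold it lined up with the nest's pocket about 1 cm above the rim, without ever touching the nest with the tray. Finish while still holding it there, for a second person to check before it goes down; the hub must stay in the tray, and the empty tray, the timer and the tape roll must stay where they are.

Things in the scene. Friction and masses are not known exactly. Their poses are not given: they have to be found in the camera images.
- sealer: Fixed heat-sealing nest: white housing 226 x 136 mm (x, y), top 28 mm above the bench; on it an aluminium die 156 x 92 mm, top 46 mm above the bench; left of the housing (+y) a 46 mm wide control box, 44 mm high at its dial; treadle on a steel foot in front. Origin on the bench under the die's middle, x axis from treadle to cover hinge (away from the robot), z up. Shut, nothing is above 65 mm.
- pocket (a point): Middle of the pocket in the die, at the height of the die's top (46 mm above the bench). The pocket is 127 mm long (along this frame's x) and 62 mm wide (y), 17 mm deep, and takes one blister tray lengthwise with 1 mm to spare each side; a 34 mm wide finger gap in the middle of each long wall. Frame as the sealer's.
- cover (a joint): Clear cover (208 x 124 mm, aluminium frame), hinged 104 mm behind (+x) the pocket's middle, 52 mm above the bench. 0 = shut and latched over the die; once released its spring swings it up and back in about 2 s and keeps it at 1.95 rad, leaning away from the robot, top 0.25 m above the bench, clear of the space over the die.
- treadle (a joint): Release treadle, hinged on a cross shaft 114 mm in front (-x) of the pocket's middle, 30 mm above the bench. 0 = up, 0.24 rad = down on its stop, where the pressing point is 12 mm lower. Needs about 4 N at the pressing point to start, about 9 N to reach the stop; springs back by itself while the cover stays open. The hook lets go near the end of the travel.
- treadle_pad (a point): Pressing point: middle of the treadle's ribbed top face (58 mm wide and 58 mm deep plate), about 42 mm above the bench when up; 163 mm in front of the pocket's middle (-x of the sealer). Press straight down.
- tray_full_mid (a point): Centre (half-way up) of the filled blister tray: clear-white thermoformed tray, 60 mm wide (own x), 125 mm long (own y), 18 mm high, side walls 56 mm apart outside, open on top, 20 g; it stands on the bench, so this point is 9 mm above it. Take it across its width at mid-length; it is the same either way round.
- hub_mid (a point): Centre of the moulded grey hub (62 mm long along its own y, 13 mm thick, 30 mm wide over its wings, 15 g) lying loose, lengthwise, in the filled tray.
- tray_empty_mid (a point): Centre (half-way up) of the empty blister tray, same size and shape as the filled one; the two trays may stand in each other's place. Leave it alone.
- timer: Bench timer standing on its foot, 29 x 75 mm (its x, y), 62 mm high, between the trays and the nest. Origin at the middle of its underside. Leave it alone.
- tape: Tape roll lying flat, 89 mm across, 48 mm high, between the trays and the nest. Origin at the middle of its underside. Leave it alone.

How it is judged:
On the way, in this order (a step that is already met when the one before it is completed fails the run):
1. the treadle is pressed down to its stop (value of joint treadle above 0.21 rad), for 0.1 s.
2. with the cover sprung open, the filled tray is lifted clear of the bench in the gripper (value of joint cover above 1.7 rad and height (world z) of tray_full_mid above 0.05 m and contact force between the fingers and tray_full above 0.5 N), for 0.2 s.
At the end, for the whole second after the job is handed in: Cover open; filled tray held still and level in the gripper, centred on the pocket within 6 mm and lengthwise with it within 0.08 rad, underside 3 to 20 mm above the die, not touching the nest; hub in the tray; empty tray, timer and tape roll not moved by 20 mm (value of joint cover above 1.7 rad and horizontal distance between tray_full_mid and pocket below 0.006 m and z of tray_full_mid in the frame of pocket between 0.012 and 0.029 m and angle between the y axis of tray_full_mid and the x axis of pocket, either way round below 0.08 rad and angle between tray_full_mid's own z axis and vertical below 0.1 rad and linear speed of tray_full below 0.02 m/s and contact force between the fingers and tray_full above 0.5 N and contact force between tray_full and sealer below 0.05 N and distance between hub_mid and tray_full_mid below 0.035 m and distance of each of tray_empty_mid, timer, tape from where it was at the start of the episode below 0.02 m); the arm keeps its last pose, push and grip.
It fails at once if the tray touches the nest (contact force between tray_full and sealer above 0.5 N).
It fails at once if the filled tray is tipped by more than 0.35 rad (angle between tray_full_mid's own z axis and vertical above 0.35 rad).
It fails at once if the hub comes out of the tray (distance between hub_mid and tray_full_mid above 0.05 m).
It fails at once if the empty tray, the timer or the tape roll is pushed away (distance of any of tray_empty_mid, timer, tape from where it was at the start of the episode above 0.03 m).
It also fails if it takes over 58 s, if anything falls off the work surface, if the arm or the gripper's body presses on something with over 40 N, if the wrist force passes 120 N, or if a joint passes its speed limit or range.

## Working session

There is one attempt and no reset: what is moved stays moved. The work goes in short steps, Python scripts to look and compute and a shell command to move; the robot and the scene stay as the last step left them, time stands still between calls to the robot, and variables do not carry over. Pictures are saved under pics/ and viewed, and the job is handed in when it is done.

```bash
ls; mkdir -p pics; python3 - <<'E'
from station import ctrl
import cv2
print(ctrl.get_obs())
for c in("side","top"):
    im=ctrl.get_image(c); cv2.imwrite(f"pics/{c}0.png",im[:,:,::-1]); print(c,ctrl.camera_params(c))
    for n in ["sealer","pocket","treadle_pad","tray_full_mid","hub_mid","tray_empty_mid","timer","tape"]:
        print(n,[(r['centre'],round(r['score'],2)) for r in ctrl.tip_of(n,c)][:3])
E
```

```text
pics
{'t': 0.0, 'q': array([-1.46400662e+00,  5.33335166e-02,  1.61430529e+00, -1.18828581e-05,
        1.47601349e+00, -1.19017721e-01]), 'dq': array([-1.59701249e-03,  9.60001873e-05, -3.47709451e-04, -8.19569482e-04,
       -1.67922889e-03, -2.92546961e-04]), 'effort': array([-1.91667550e-04, -3.93677688e+01, -3.70178676e+01, -1.09182542e-04,
        6.97753625e-03,  1.12798892e-05]), 'tool_pos': array([ 0.13985189, -0.60850392,  0.23007075]), 'tool_rot': array([ 2.10281974,  0.24061069, -2.10281812]), 'contact_force': array([ 0.03542387, -0.13744311, -0.37304449]), 'wrist_torque': array([-0.00555961,  0.00957601, -0.01834871]), 'opening': 0.08517193468375381}
side {'vertical_fov': 42.971857109551706, 'cx': 323.599355677655, 'cy': 211.11899347991096, 'rvec': array([ 0.45083067, -2.59743677,  1.38709397]), 'tvec': array([0.52415989, 0.16671264, 1.52039945])}
sealer [([285.2, 267.5], 0.69)]
pocket [([272.9, 269.6], 0.65)]
treadle_pad [([287.3, 326.8], 0.86)]
tray_full_mid [([177.9, 374.2], 0.8)]
hub_mid [([182.4, 377.6], 0.5)]
tray_empty_mid [([206.5, 326.0], 0.74), ([282.8, 271.0], 0.51)]
timer [([233.7, 315.9], 0.73)]
tape [([232.4, 350.9], 0.64)]
top {'vertical_fov': 46.62558389976151, 'cx': 311.3791542475641, 'cy': 197.41605722938897, 'rvec': array([ 2.14086777, -2.19424822,  0.12265105]), 'tvec': array([-0.00621995,  0.58826596,  1.2029732 ])}
sealer [([192.3, 193.8], 0.75)]
pocket [([190.9, 184.1], 0.79)]
treadle_pad [([254.2, 191.6], 0.77)]
tray_full_mid [([234.5, 440.6], 0.96)]
hub_mid [([237.5, 442.9], 0.61)]
tray_empty_mid [([197.0, 347.2], 0.63)]
timer [([206.4, 292.2], 0.68), ([235.4, 440.3], 0.66)]
tape [([245.5, 300.5], 0.62)]
```

View pics/top0.png

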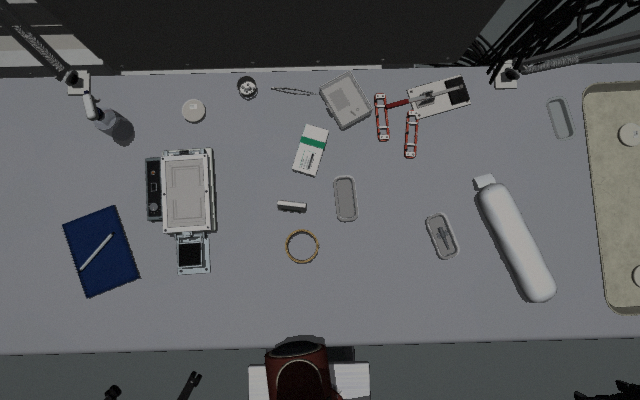

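View pics/side0.png

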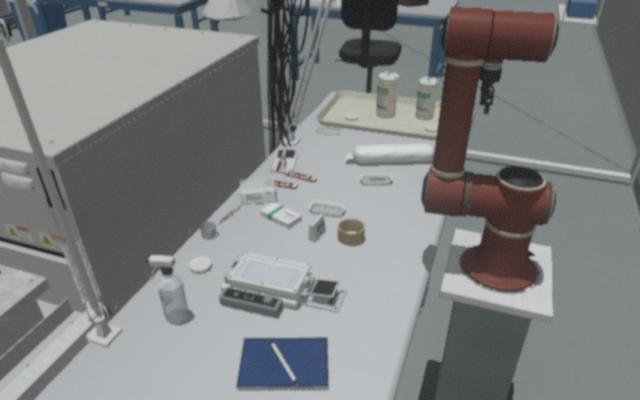

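The top view shows the sealer at about (188,190), with its treadle at (193,254). The filled tray, with the hub in it, is at (441,235) and the empty tray at (346,198). The timer is at (291,206) and the tape at (302,246). Next I'll zoom in and compute positions.

```bash
cat > h.py <<'E'
import numpy as np, cv2
from station import ctrl
def cam(c):
    p=ctrl.camera_params(c); f=200/np.tan(np.radians(p['vertical_fov'])/2)
    return np.array([[f,0,p['cx']],[0,f,p['cy']],[0,0,1]]),np.array(p['rvec'],float),np.array(p['tvec'],float)
def onplane(c,col,row,z):
    K,r,t=cam(c); R=cv2.Rodrigues(r)[0]; C=-R.T@t
    d=R.T@np.linalg.inv(K)@np.array([col,row,1.]); return C+d*(z-C[2])/d[2]
def proj(c,P):
    K,r,t=cam(c); return cv2.projectPoints(np.array(P,float).reshape(-1,1,3),r,t,K,None)[0].reshape(-1,2)
def crop(im,x0,y0,w,h,s,name):
    cv2.imwrite(name,cv2.resize(im[y0:y0+h,x0:x0+w,::-1],None,fx=s,fy=s,interpolation=cv2.INTER_CUBIC))
E
python3 - <<'E'
from h import *
np.set_printoptions(precision=4,suppress=True)
zs=dict(sealer=0,pocket=.046,treadle_pad=.042,tray_full_mid=.009,hub_mid=.009,tray_empty_mid=.009,timer=0,tape=0)
ims={c:ctrl.get_image(c) for c in("top","side")}
for n,z in zs.items():
    for c in("top","side"):
        d=ctrl.tip_of(n,c)
        if d: r,k=d[0]['centre']; print(n,c,onplane(c,k,r,z))
        s=ctrl.silhouettes(n,c)
        if s:
            m=s[0]['mask']; pts=np.argwhere(m)[:,::-1].astype(np.float32); rr=cv2.minAreaRect(pts)
            print('   mask',round(s[0]['score'],2),len(pts),rr, s[0]['box'], onplane(c,*rr[0],max(z,.009)))
crop(ims['top'],130,130,110,160,5,'pics/t1.png') if 0 else crop(ims['top'],135,140,100,140,4,'pics/t1.png')
crop(ims['top'],270,160,200,110,4,'pics/t2.png')
crop(ims['side'],210,240,150,80,5,'pics/s1.png')
E
```

```text
sealer top [0.6123 0.3031 0.    ]
   mask 0.94 6878 ((181.41387939453125, 211.59640502929688), (125.23802947998047, 69.55168151855469), 86.77547454833984) [182.3, 209.2, 72.4, 124.9] [0.5605 0.3308 0.009 ]
sealer side [0.6084 0.2935 0.    ]
   mask 0.71 5388 ((283.2480163574219, 288.1360168457031), (123.25208282470703, 58.85331726074219), 10.30484676361084) [284.1, 282.1, 126.9, 67.7] [0.5657 0.3118 0.009 ]
pocket top [0.6107 0.3084 0.046 ]
   mask 0.77 6843 ((181.23985290527344, 211.2095184326172), (125.99525451660156, 69.16230773925781), 87.1844482421875) [181.3, 211.9, 75.2, 131.2] [0.5584 0.3211 0.046 ]
pocket side [0.61   0.3093 0.046 ]
   mask 0.81 5404 ((282.9038391113281, 288.48077392578125), (123.94539642333984, 58.24649429321289), 11.309932708740234) [281.0, 285.1, 128.2, 68.5] [0.5483 0.35   0.046 ]
treadle_pad top [0.449  0.2954 0.042 ]
   mask 0.65 665 ((189.58473205566406, 249.8719940185547), (34.049720764160156, 24.234546661376953), 87.95458984375) [188.0, 251.0, 22.0, 37.2] [0.4572 0.2999 0.042 ]
treadle_pad side [0.4368 0.3073 0.042 ]
   mask 0.93 525 ((319.830230712
[... 1231 characters left out ...]
 ((291.5231018066406, 206.31539916992188), (29.644298553466797, 11.65926456451416), 7.125016689300537) [290.0, 204.7, 28.0, 14.4] [0.5675 0.0335 0.009 ]
timer side [0.5721 0.0101 0.    ]
   mask 0.72 321 ((316.5737609863281, 228.81146240234375), (15.492463111877441, 26.887746810913086), 39.80556869506836) [316.0, 228.4, 17.7, 27.8] [0.5768 0.0126 0.009 ]
tape top [0.4661 0.0084 0.    ]
   mask 0.67 162 ((297.3343200683594, 241.90237426757812), (21.638254165649414, 32.85299301147461), 40.81508255004883) [300.0, 245.9, 29.7, 35.5] [0.4714 0.0198 0.009 ]
tape side [ 0.4634 -0.0204  0.    ]
   mask 0.94 624 ((350.0, 232.0), (26.0, 26.0), 90.0) [353.6, 232.1, 28.5, 34.2] [ 0.4682 -0.0074  0.009 ]
```

View pics/t1.png

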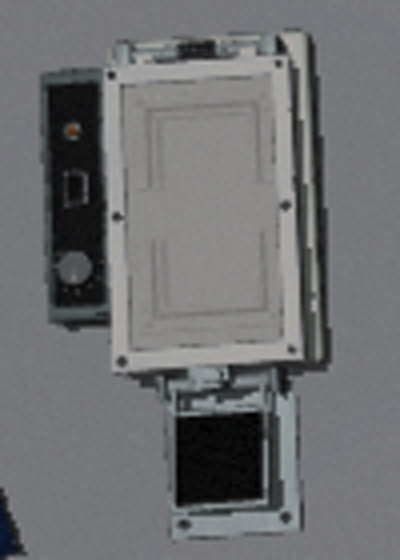

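View pics/t2.png

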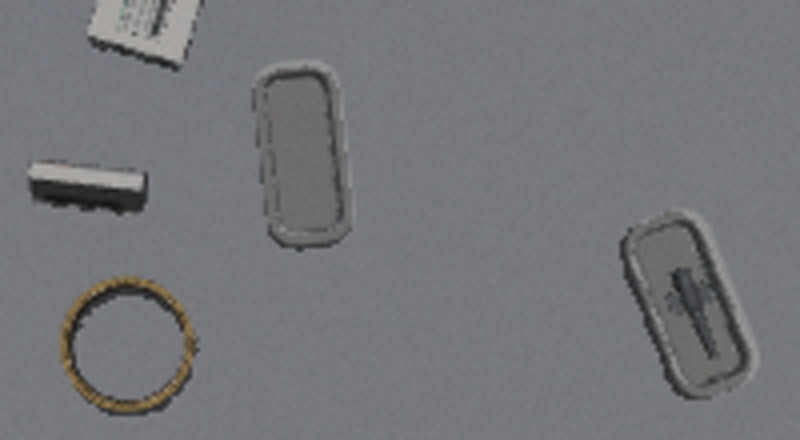

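View pics/s1.png

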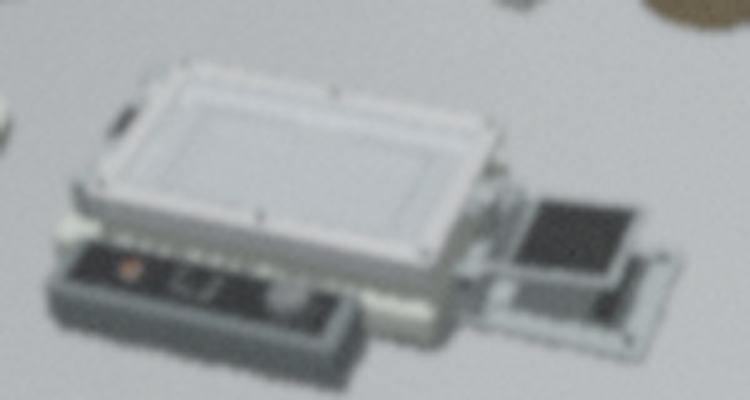

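```bash
python3 - <<'E'
from h import *
im=np.mean([ctrl.get_image('top').astype(float) for _ in range(4)],0)
s=np.mean([ctrl.get_image('side').astype(float) for _ in range(4)],0)
def st(a,lo,hi): return np.clip((a-lo)/(hi-lo)*255,0,255).astype(np.uint8)
crop(st(im,110,190),155,145,65,75,8,'pics/t3.png')
crop(st(im,30,200),160,225,60,60,8,'pics/t4.png')
crop(st(s,120,230),220,245,100,70,8,'pics/s3.png')
E
```

```text
(no output)
```

View pics/t3.png

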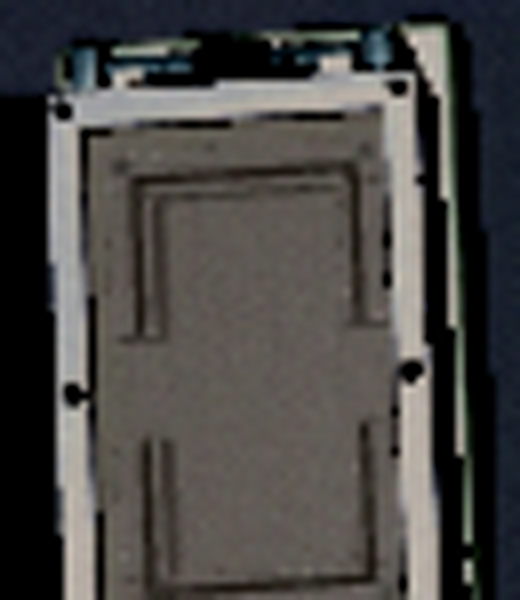

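View pics/t4.png

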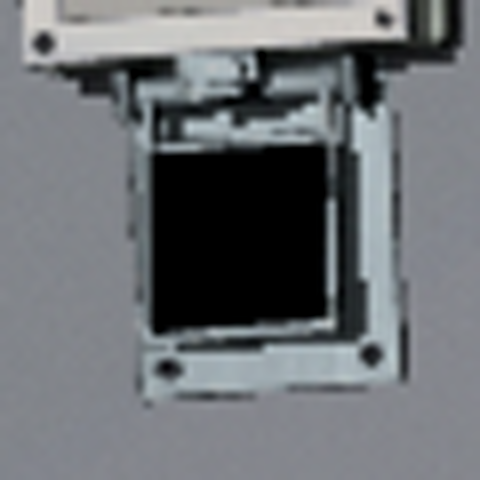

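View pics/s3.png

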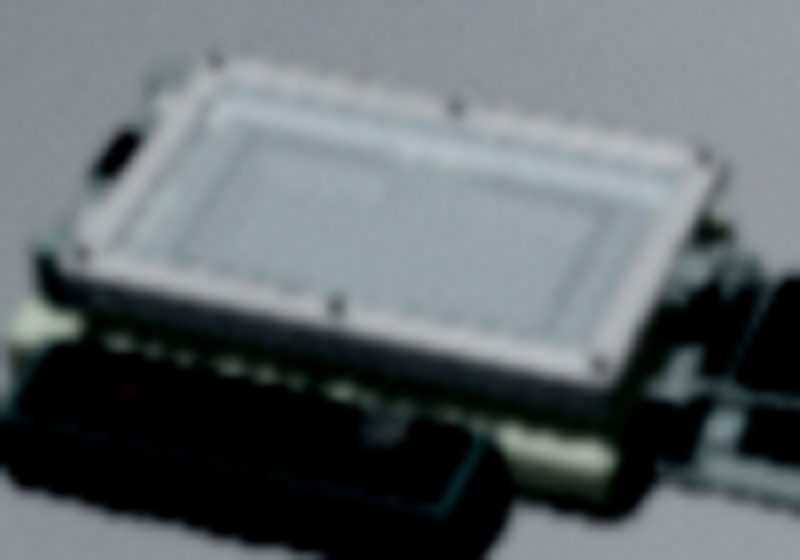

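```bash
python3 - <<'E'
from h import *
from scipy.optimize import least_squares
np.set_printoptions(precision=4,suppress=True)
A=lambda l,ox,oy,s=8:(np.array(l,float)+.5)/s-.5+np.array([ox,oy])
ts=np.vstack([A([(63,110),(400,87),(72,394),(410,371)],155,145),A([(43,42),(383,18)],160,225)])
ss=A([(82,253),(215,62),(337,303),(457,107),(598,362),(705,157)],220,245)
pk=A([(137,182),(352,165),(150,590),(372,577)],155,145)
pad=A([(150,150),(330,143),(150,333),(330,322)],160,225)
def w(p,L): 
    c,s=np.cos(p[2]),np.sin(p[2]); L=np.array(L); return np.c_[p[0]+c*L[:,0]-s*L[:,1],p[1]+s*L[:,0]+c*L[:,1],L[:,2]]
def scr(p): a,b,z=p[3:6]; return [(i*a,j*b,z) for i in(1,0,-1) for j in(1,-1)]
pkL=[(i*.0635,j*.031,.046) for i in(1,-1) for j in(1,-1)]
def res(p,parts=0):
    W=w(p,scr(p)); r1=proj('top',W)-ts; r2=proj('side',W)-ss; r3=proj('top',w(p,pkL))-pk
    return (r1,r2,r3) if parts else np.r_[r1.ravel(),r2.ravel(),r3.ravel()]
for name,f in (('all',res),('top',lambda p:np.r_[np.ravel(res(p,1)[0]),np.ravel(res(p,1)[2]),(p[5]-.062)*1e4]),('side',lambda p:np.r_[np.ravel(res(p,1)[1]),(p[5]-.062)*1e4]),('pk',lambda p:np.r_[np.ravel(res(p,1)[2]),p[3:]-.06])):
    r=least_squares(f,[.61,.305,0,.1,.058,.06]); print(name,r.x,r.cost)
    if name=='all': P=r.x; [print(x) for x in res(P,1)]
print('pad from sealer',w(P,[(-.163,0,.042)]), 'pad img',np.array([onplane('top',*q,.042) for q in pad]).mean(0))
E
```

```text
all [0.6073 0.3082 0.0444 0.094  0.055  0.0604] 15.159844985009764
[[-0.0438 -0.4994]
 [-0.2132 -0.4535]
 [ 0.0794 -0.4807]
 [ 0.1359 -0.493 ]
 [-0.0263 -0.3601]
 [ 0.1371 -0.3071]]
[[ 0.0218 -0.1626]
 [ 0.0428 -0.1252]
 [-0.2142  0.3601]
 [-0.1959  0.24  ]
 [-0.1158 -0.0101]
 [-0.2184  0.1731]]
[[ 1.8978  2.2533]
 [-1.5341  2.7908]
 [ 2.0754 -0.9096]
 [-1.968  -0.916 ]]
top [0.6074 0.308  0.0432 0.0937 0.0549 0.062 ] 15.20668221012848
side [0.6063 0.3094 0.0472 0.094  0.055  0.062 ] 0.11745478665264072
pk [0.6094 0.3085 0.0436 0.06   0.06   0.06  ] 13.087949446905453
pad from sealer [[0.4445 0.3009 0.042 ]] pad img [0.4461 0.2999 0.042 ]
```

```bash
cat >> h.py <<'E'
def tool():
    o=ctrl.get_obs(); R=cv2.Rodrigues(np.array(o['tool_rot']))[0]; return o,np.array(o['tool_pos']),R
def togo(target):
    o,p,R=tool(); print('t',round(o['t'],2),'p',p.round(4),'open',round(o['opening'],4),'F',np.round(o['contact_force'],1))
    print(' tool yaw(y axis, deg)',np.degrees(np.arctan2(R[1,1],R[0,1])).round(2),'x',R[:,0].round(4)); print(' shift mm',(R.T@(np.array(target)-p)*1000).round(1))
E
python3 - <<'E'
from h import *
np.set_printoptions(precision=4,suppress=True)
o,p,R=tool(); print(R)
togo([.437,.3005,.10])
# tray yaws from masks
for n in('tray_full_mid','tray_empty_mid'):
    ctrl.get_image('top')
    for s in ctrl.silhouettes(n,'top')[:1]:
        q=np.argwhere(s['mask'])[:,::-1]; W=np.array([onplane('top',*a,.015)[:2] for a in q])*1000
        r=cv2.minAreaRect(W.astype(np.float32)); b=cv2.boxPoints(r); m=W.mean(0); ev=np.linalg.eigh(np.cov(W.T))[1][:,1]
        print(n,r,'pca deg',np.degrees(np.arctan2(ev[1],ev[0]))%180,m)
E
```

```text
[[ 0.      0.2239 -0.9746]
 [-0.     -0.9746 -0.2239]
 [-1.      0.      0.    ]]
t 3.0 p [ 0.1399 -0.6091  0.2313] open 0.0852 F [ 0.5 -0.1 -1.3]
 tool yaw(y axis, deg) -77.06 x [ 0. -0. -1.]
 shift mm [ 131.3 -820.  -493.2]
tray_full_mid ((480.4474792480469, -370.7939453125), (122.69815826416016, 59.13368225097656), 20.487123489379883) pca deg 19.66359117985931 [ 480.5285 -369.7237]
tray_empty_mid ((587.9638061523438, -111.93000030517578), (123.04888916015625, 57.814884185791016), 4.294770240783691) pca deg 3.973209589370015 [ 587.7221 -111.9249]
```

```bash
python3 -m handwheel '[[0,[0,0,-0.02],[0,0,0]],[0,[0,-0.004,-0.036],[2,0,0]],[0,[0,-0.004,-0.038],[2,0,0]],[0,[0,-0.004,-0.038],[2,0,0]],[0,[0,-0.004,-0.038],[2,0,0]],[0,[0,-0.004,-0.038],[2,0,0]],[0,[0,-0.004,-0.038],[0.5,0,0]],[0,[0,-0.01,-0.036],[0,0,0]],[0,[0,-0.035,-0.015],[0,0,0]],[0,[0,-0.038,0],[0,0,0]]]' 30; python3 -c "
from h import *
togo([.437,.3005,.10])"
```

```text
t: 4.03
tool_pos: [0.4298, -0.4639, 0.2301]
tool_rot: [2.2, 0.05, -2.199]
contact_force: [-0.1, 0.8, 1.1]
opening: 0.0
t 4.03 p [ 0.4298 -0.4639  0.2301] open 0.0 F [-0.1  0.8  1.1]
 tool yaw(y axis, deg) -87.45 x [ 3.0e-04  1.2e-03 -1.0e+00]
 shift mm [ 131.1 -763.1  -41.1]
```

```bash
python3 -m handwheel '[[0,[0,-0.038,-0.002],[0,0,0]],[0,[0,-0.038,-0.002],[0,0,0]],[0,[0,-0.038,-0.002],[0,0,0]],[0,[0,-0.038,-0.002],[0,0,0]],[0,[0,-0.038,-0.002],[0,0,0]],[0,[0,-0.038,-0.002],[0,0,0]],[0,[0,-0.038,-0.002],[0,0,0]],[0,[0,-0.038,-0.002],[0,0,0]],[0,[0,-0.038,-0.002],[0,0,0]],[0,[0,-0.038,-0.002],[0,0,0]]]'; python3 -m handwheel '[[0,[0,-0.038,-0.002],[0,0,0]],[0,[0,-0.038,-0.002],[0,0,0]],[0,[0,-0.038,-0.002],[0,0,0]],[0,[0,-0.038,-0.002],[0,0,0]],[0,[0,-0.038,-0.002],[0,0,0]],[0,[0,-0.038,-0.002],[0,0,0]],[0,[0,-0.038,-0.002],[0,0,0]],[0,[0,-0.03,-0.002],[0,0,0]],[0,[0,0,0],[0,0,0]],[0,[0,0,0],[0,0,0]]]'; python3 -c "
from h import *
togo([.437,.3005,.06])"
```

```text
t: 4.87
tool_pos: [0.4305, -0.0827, 0.2316]
tool_rot: [2.201, 0.046, -2.199]
contact_force: [0.1, -0.1, 0.3]
opening: -0.0002
t: 5.7
tool_pos: [0.4339, 0.2132, 0.2313]
tool_rot: [2.198, 0.05, -2.198]
contact_force: [-0.7, 0.4, 0.1]
opening: -0.0002
t 5.7 p [0.4339 0.2132 0.2313] open -0.0002 F [-0.7  0.4  0.1]
 tool yaw(y axis, deg) -87.38 x [-3.e-04 -5.e-04 -1.e+00]
 shift mm [171.2 -87.1  -7.2]
```

```bash
python3 -m handwheel '[[0,[0,-0.03,-0.002],[0,0,0]],[0,[0,-0.03,-0.003],[0,0,0]],[0,[0.015,-0.02,-0.002],[0,0,0]],[0,[0.035,-0.007,0],[0,0,0]],[0,[0.038,0,0],[0,0,0]],[0,[0.038,0,0],[0,0,0]],[0,[0.03,0,0],[0,0,0]],[0,[0.013,0,0],[0,0,0]],[0,[0,0,0],[0,0,0]]]'; python3 - <<'E'
from h import *
togo([.437,.3005,.042])
crop(ctrl.get_image('side'),240,200,140,120,5,'pics/s5.png')
E
```

```text
t: 6.45
tool_pos: [0.4352, 0.2968, 0.0585]
tool_rot: [2.191, 0.041, -2.207]
contact_force: [-0.4, -0.2, 0.6]
opening: -0.0001
t 6.45 p [0.4352 0.2968 0.0585] open -0.0001 F [-0.4 -0.2  0.6]
 tool yaw(y axis, deg) -87.66 x [-0.0068 -0.0037 -1.    ]
 shift mm [16.5 -3.7 -2. ]
```

View pics/s5.png

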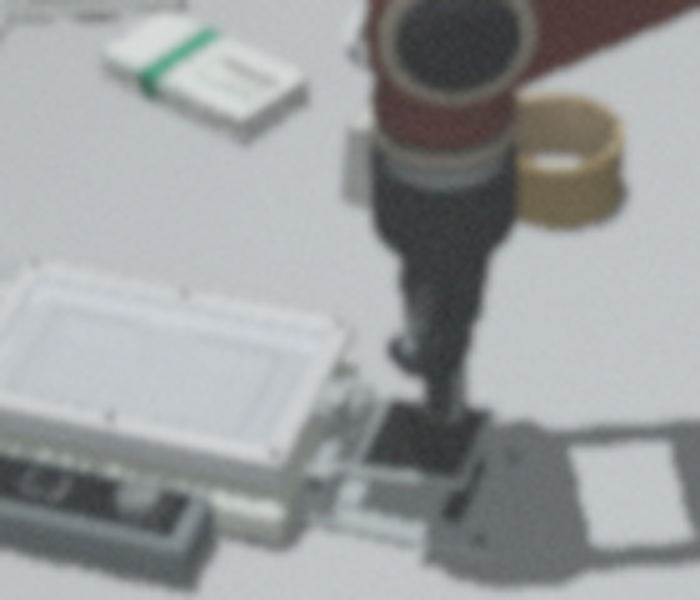

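The shut fingers stand over the black pad, about (445,405) in the crop. I'm pressing now.

```bash
python3 -m handwheel '[[0,[0.012,-0.003,0],[0,0,0]],[0,[0.006,0,0],[0,0,0]],[0,[0.004,0,0],[0,0,0]],[0,[0.004,0,0],[0,0,0]],[0,[0.003,0,0],[0,0,0]],[0,[0,0,0],[0,0,0]]]'; python3 -c "
from h import *
togo([.437,.3005,.028])"
```

```text
t: 7.0
tool_pos: [0.4375, 0.3028, 0.034]
tool_rot: [2.2, 0.048, -2.2]
contact_force: [-3.8, 0.1, 5.7]
opening: -0.0001
t 7.0 p [0.4375 0.3028 0.034 ] open -0.0001 F [-3.8  0.1  5.7]
 tool yaw(y axis, deg) -87.55 x [ 1.e-04  8.e-04 -1.e+00]
 shift mm [6.  2.3 0.6]
```

```bash
python3 -m handwheel '[[0,[0.003,0,0],[0,0,0]],[0,[0.002,0,0],[0,0,0]],[0,[0.002,0,0],[0,0,0]],[0,[0,0,0],[0,0,0]]]'; python3 -c "
from h import *
togo([.437,.3005,.028])"
```

```text
t: 7.33
tool_pos: [0.4376, 0.303, 0.0295]
tool_rot: [2.198, 0.047, -2.201]
contact_force: [-8.7, -3.5, 18.7]
opening: 0.0002
t 7.33 p [0.4376 0.303  0.0295] open 0.0002 F [-8.7 -3.5 18.7]
 tool yaw(y axis, deg) -87.54 x [-0.0015 -0.     -1.    ]
 shift mm [1.5 2.5 0.7]
```

```bash
python3 -m handwheel '[[0,[0.002,0,0],[0,0,0]],[0,[0.001,0,0],[0,0,0]],[0,[0,0,0],[0,0,0]],[0,[0,0,0],[0,0,0]]]'; python3 - <<'E'
from h import *
togo([.437,.3005,.028])
crop(ctrl.get_image('side'),210,170,160,120,5,'pics/s6.png')
E
```

```text
t: 7.67
tool_pos: [0.4376, 0.3031, 0.0289]
tool_rot: [2.197, 0.047, -2.202]
contact_force: [-17.4, -7.9, 34.7]
opening: 0.0004
t 7.67 p [0.4376 0.3031 0.0289] open 0.0004 F [-17.4  -7.9  34.7]
 tool yaw(y axis, deg) -87.52 x [-2.4e-03 -7.0e-04 -1.0e+00]
 shift mm [0.9 2.6 0.8]
```

View pics/s6.png

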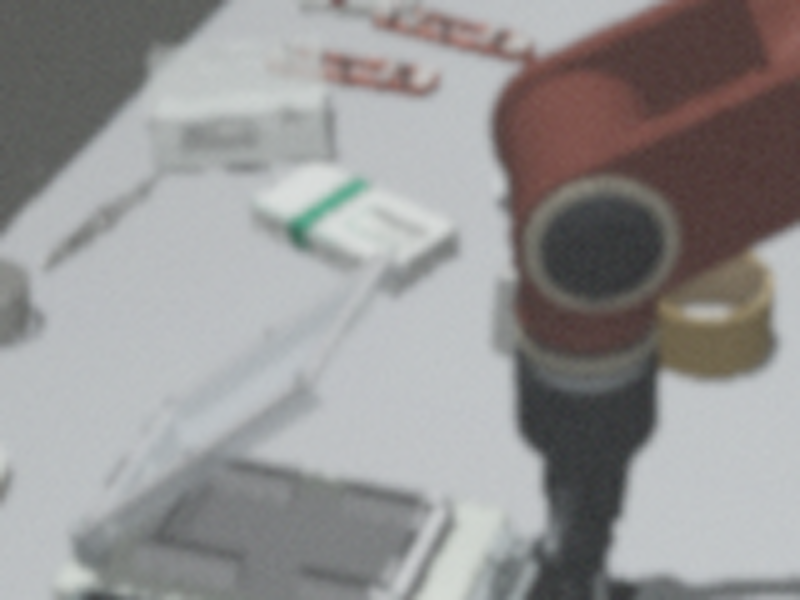

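The cover is swinging up and the treadle is on its stop, since the force jumped with no further travel. I'm retreating straight up.

```bash
python3 -m handwheel '[[0,[-0.005,0,0],[0,0,0]],[0,[-0.015,0,0],[0,0,0]],[0,[-0.035,0,0],[0,0,0]],[0.085,[-0.04,0,0],[0,0,0]],[0.085,[-0.04,0,0],[0,0,0]],[0.085,[-0.035,0,0],[0,0,0]],[0.085,[0,0.03,0],[0,0,0]],[0.085,[0,0.038,0],[0,0,0]],[0.085,[0,0.038,0],[0,0,0]],[0.085,[0,0.038,0],[0,0,0]]]'; python3 -m handwheel '[[0.085,[0,0.038,0],[0,0,0]],[0.085,[0,0.038,0],[0,0,0]],[0.085,[0,0.038,0],[0,0,0]],[0.085,[0,0.038,0],[0,0,0]],[0.085,[0,0.038,0],[0,0,0]],[0.085,[0,0.038,0],[0,0,0]],[0.085,[0,0.03,0],[0,0,0]],[0.085,[0,0.01,0],[0,0,0]],[0.085,[0,0,0],[0,0,0]],[0.085,[0,0,0],[0,0,0]]]';  python3 - <<'E'
from h import *
togo([.480,-.370,.20])
im=ctrl.get_image('side')
crop(im,200,150,200,150,4,'pics/s7.png')
im=np.mean([ctrl.get_image('top').astype(float) for _ in range(4)],0)
crop(np.clip((im-30)/170*255,0,255).astype(np.uint8),145,140,80,75,8,'pics/t7.png')
E
```

```text
t: 8.55
tool_pos: [0.4436, 0.1572, 0.1939]
tool_rot: [2.201, 0.048, -2.197]
contact_force: [0.8, -1.4, 0.3]
opening: 0.0835
t: 9.38
tool_pos: [0.4549, -0.1091, 0.1932]
tool_rot: [2.201, 0.047, -2.201]
contact_force: [-1.1, 0.6, 0.0]
opening: 0.085
t 9.38 p [ 0.4549 -0.1091  0.1932] open 0.085 F [-1.1  0.6  0. ]
 tool yaw(y axis, deg) -87.61 x [-0.e+00  6.e-04 -1.e+00]
 shift mm [ -6.9 261.8 -14.2]
```

View pics/s7.png

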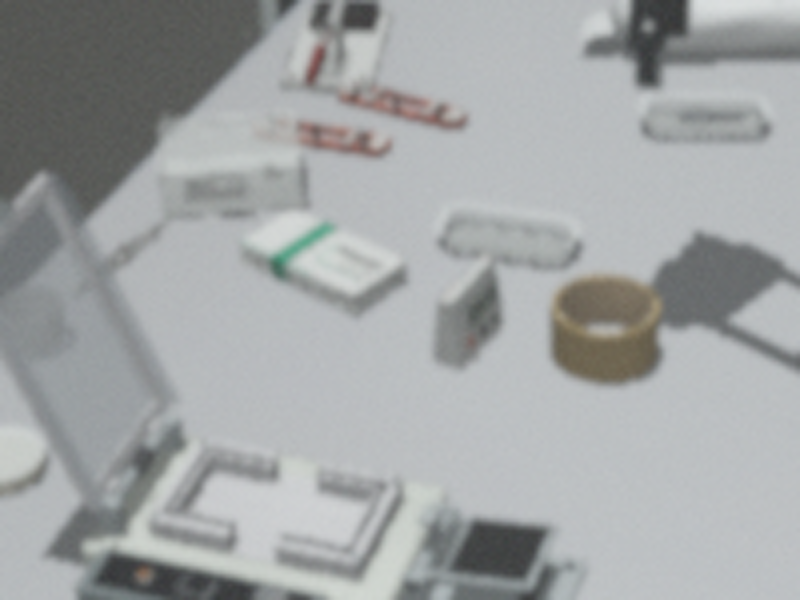

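View pics/t7.png

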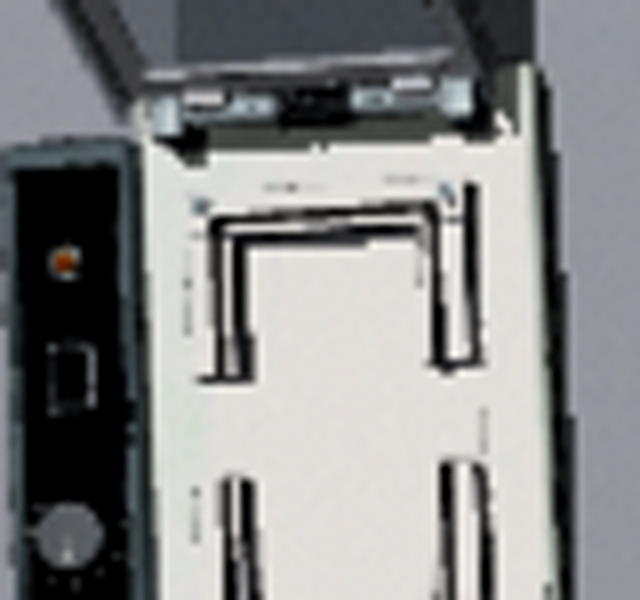

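The cover stands open and the treadle has sprung back up. I'll take a full-pocket crop to refine its position.

```bash
python3 - <<'E'
from h import *
im=np.mean([ctrl.get_image('top').astype(float) for _ in range(3)],0)
g=np.clip((im-80)/150*255,0,255).astype(np.uint8)
crop(g,158,155,60,75,8,'pics/t8.png')
s=np.mean([ctrl.get_image('side').astype(float) for _ in range(3)],0)
crop(np.clip((s-80)/150*255,0,255).astype(np.uint8),225,250,90,60,8,'pics/s8.png')
E
```

```text
(no output)
```

View pics/t8.png

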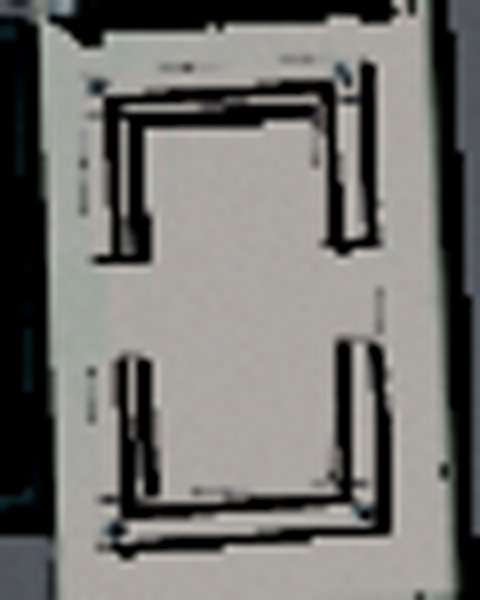

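View pics/s8.png

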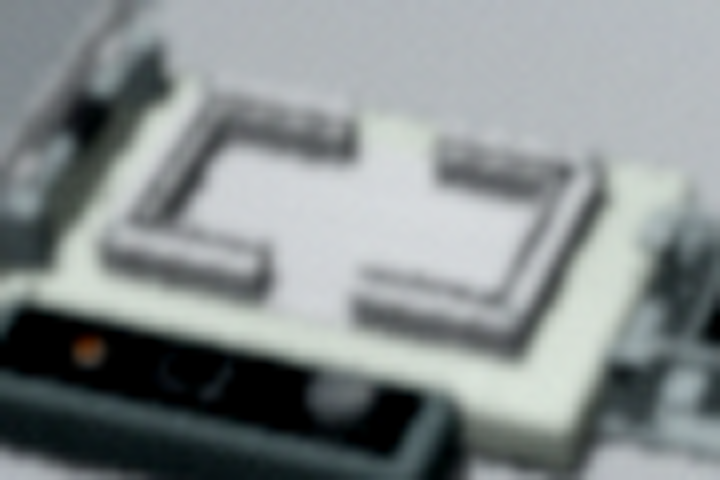

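```bash
cat > ov.py <<'E'
from h import *
def loc(P,L):
    c,s=np.cos(P[2]),np.sin(P[2]); L=np.array(L,float); return np.c_[P[0]+c*L[:,0]-s*L[:,1],P[1]+s*L[:,0]+c*L[:,1],L[:,2]]
def overlay(c,x0,y0,w,h,s,P,name,lo=80,hi=230):
    im=np.mean([ctrl.get_image(c).astype(float) for _ in range(2)],0)
    g=np.clip((im-lo)/(hi-lo)*255,0,255).astype(np.uint8)
    v=np.ascontiguousarray(cv2.resize(g[y0:y0+h,x0:x0+w,::-1],None,fx=s,fy=s,interpolation=cv2.INTER_CUBIC))
    for a,b,z,col in((.0635,.031,.046,(0,0,255)),(.0635,.031,.029,(0,165,255)),(.078,.046,.046,(0,255,0)),(.078,.046,.028,(255,255,0)),(.113,.068,.028,(255,0,0))):
        q=proj(c,loc(P,[(a,b,z),(a,-b,z),(-a,-b,z),(-a,b,z)])); q=(q-[x0,y0]+.5)*s-.5
        cv2.polylines(v,[q.round().astype(np.int32)],True,col,1)
    cv2.imwrite(name,v)
E
python3 - <<'E'
from ov import *
P=[.6070,.3083,.0444]
overlay('top',150,145,75,75+12,6,P,'pics/o1.png'); overlay('side',225,250,90,60,8,P,'pics/o2.png')
E
```

```text
(no output)
```

View pics/o1.png

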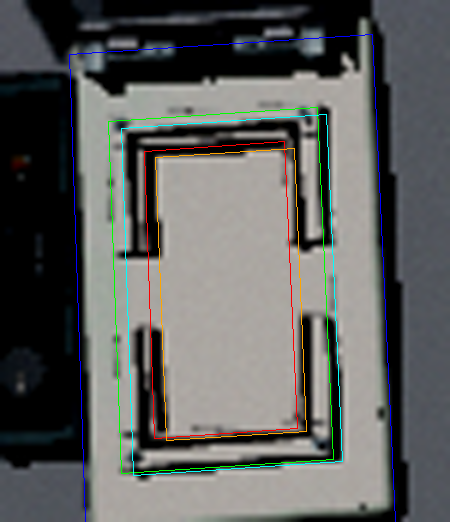

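View pics/o2.png

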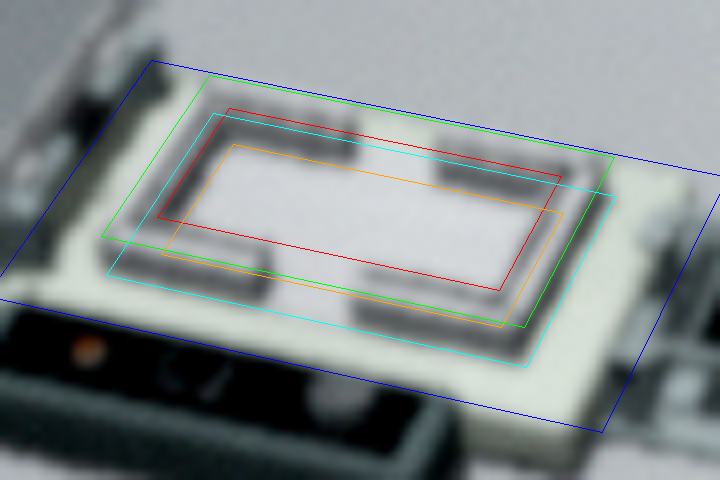

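The overlay matches the die to about 2 mm, with the pocket near (0.607, 0.308) and a yaw of 0.044. On to the tray.

```bash
python3 -m handwheel '[[0.085,[0,0.035,-0.002],[0,0,0]],[0.085,[0,0.038,-0.002],[0,0,0]],[0.085,[0,0.038,-0.003],[0,0,0]],[0.085,[0,0.038,-0.003],[0,0,0]],[0.085,[0,0.038,-0.002],[0,0,0]],[0.085,[0,0.038,-0.002],[0,0,0]],[0.085,[0,0.03,0],[-5.5,0,0]],[0.085,[0,0.008,0],[-6,0,0]],[0.085,[0,0,0],[-6,0,0]],[0.085,[0,0,0],[0,0,0]]]';  python3 - <<'E'
from h import *
ctrl.get_image('top')
togo([.480,-.370,.06])
crop(ctrl.get_image('side'),320,100,100,120,5,'pics/s9.png')
E
```

```text
t: 10.97
tool_pos: [0.4806, -0.3725, 0.1929]
tool_rot: [2.032, 0.358, -2.033]
contact_force: [1.1, 1.0, 0.4]
opening: 0.0852
t 11.02 p [ 0.4806 -0.3718  0.193 ] open 0.085 F [ 0.5 -0.3  0.4]
 tool yaw(y axis, deg) -70.23 x [-4.e-04  5.e-04 -1.e+00]
 shift mm [ 1.33e+02 -1.90e+00 -1.00e-01]
```

View pics/s9.png

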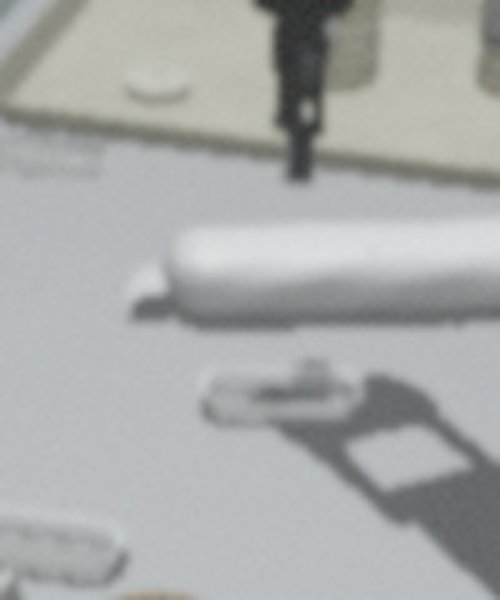

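```bash
python3 -m handwheel '[[0.085,[0.03,-0.001,0],[0,0,0]],[0.085,[0.038,0,0],[0,0,0]],[0.085,[0.038,0,0],[0,0,0]],[0.085,[0.03,0,0],[0,0,0]],[0.085,[0.014,0,0],[0,0,0]],[0.085,[0,0,0],[0,0,0]]]';  python3 - <<'E'
from h import *
togo([.480,-.370,.002])
crop(ctrl.get_image('side'),320,130,100,80,8,'pics/s10.png')
crop(ctrl.get_image('top'),400,190,90,75,8,'pics/t10.png')
o,p,R=tool()
print(proj('top',[p,p-.019*R[:,0]]),proj('side',[p]))
E
```

```text
t: 11.57
tool_pos: [0.4782, -0.3677, 0.0389]
tool_rot: [2.031, 0.364, -2.04]
contact_force: [-1.1, 1.3, -0.1]
opening: 0.0853
t 11.57 p [ 0.4782 -0.3677  0.0389] open 0.0853 F [-1.1  1.3 -0.1]
 tool yaw(y axis, deg) -70.11 x [-0.0058  0.0058 -1.    ]
 shift mm [36.9  3.1 -1. ]
[[446.26279208 234.26386359]
 [448.41423856 234.05267488]] [[375.54273398 170.34325866]]
```

View pics/s10.png

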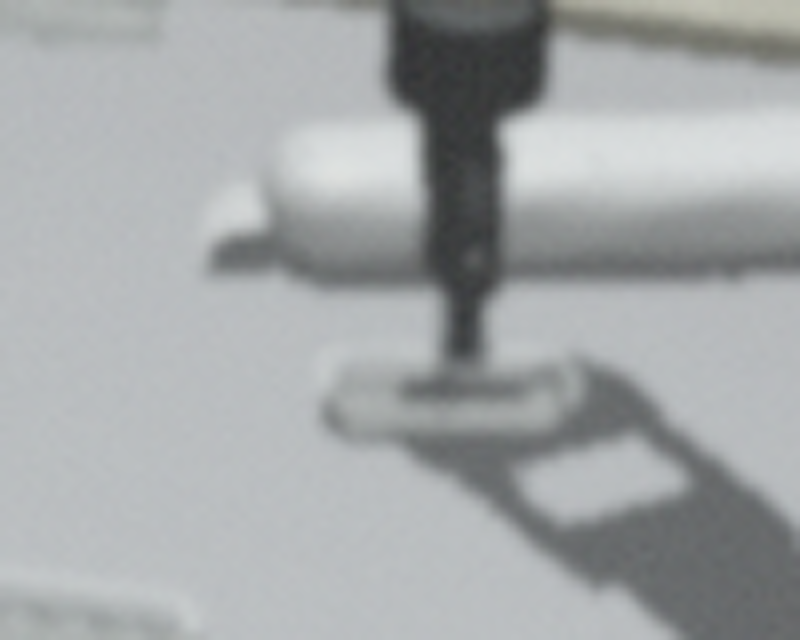

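View pics/t10.png

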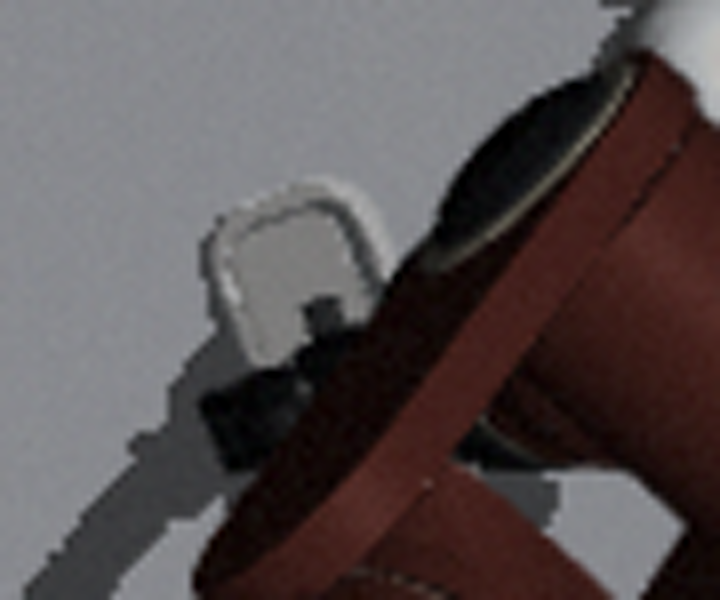

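The open jaws stand over the tray's middle and straddle it. I'm lowering, then closing gently.

```bash
python3 -m handwheel '[[0.085,[0.014,0.002,-0.001],[0,0,0]],[0.085,[0.014,0,0],[0,0,0]],[0.085,[0.006,0,0],[0,0,0]],[0.085,[0,0,0],[0,0,0]],[0.085,[0,0,0],[0,0,0]],[0.085,[0,0,0],[0,0,0]]]' 20;  python3 - <<'E'
from h import *
togo([.480,-.370,.002])
E
```

```text
t: 12.17
tool_pos: [0.4823, -0.3722, 0.0096]
tool_rot: [2.032, 0.357, -2.032]
contact_force: [-0.7, 0.3, -0.6]
opening: 0.0847
t 12.17 p [ 0.4823 -0.3722  0.0096] open 0.0847 F [-0.7  0.3 -0.6]
 tool yaw(y axis, deg) -70.07 x [ 3.e-04 -3.e-04 -1.e+00]
 shift mm [ 7.6 -2.9  1.4]
```

```bash
python3 -m handwheel '[[0.085,[0.004,-0.002,0.001],[0,0,0]],[0.085,[0.003,0,0],[0,0,0]],[0.07,[0,0,0],[0,0,0]],[0.065,[0,0,0],[0,0,0]],[0.06,[0,0,0],[0,0,0]],[0.05,[0,0,0],[0,0,0]],[0.05,[0,0,0],[0,0,0]],[0.05,[0,0,0],[0,0,0]],[0.05,[0,0,0],[0,0,0]],[0.05,[0,0,0],[0,0,0]]]' 20;  python3 - <<'E'
from h import *
togo([.480,-.370,.002])
crop(ctrl.get_image('side'),320,130,100,80,8,'pics/s11.png')
E
```

```text
t: 13.0
tool_pos: [0.4807, -0.3707, 0.0026]
tool_rot: [2.032, 0.357, -2.032]
contact_force: [0.6, -0.3, 0.9]
opening: 0.0553
t 13.0 p [ 0.4807 -0.3707  0.0026] open 0.0553 F [ 0.6 -0.3  0.9]
 tool yaw(y axis, deg) -70.06 x [ 5.e-04 -5.e-04 -1.e+00]
 shift mm [ 0.6 -0.9  0.5]
```

View pics/s11.png

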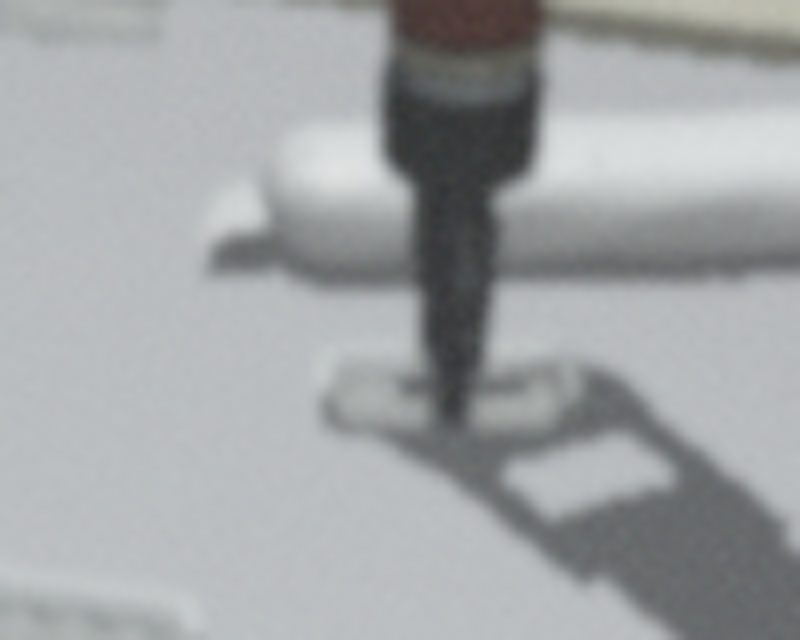

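It's gripped on the walls (opening 55.3 mm). I'm lifting slowly.

```bash
python3 -m handwheel '[[0.05,[-0.003,0,0],[0,0,0]],[0.05,[-0.008,0,0],[0,0,0]],[0.05,[-0.012,0,0],[0,0,0]],[0.05,[-0.016,0,0],[0,0,0]],[0.05,[-0.02,0,0],[0,0,0]],[0.05,[-0.02,0,0],[0,0,0]],[0.05,[-0.02,0,0],[0,0,0]],[0.05,[-0.014,0,0],[0,0,0]],[0.05,[-0.007,0,0],[0,0,0]],[0.05,[0,0,0],[0,0,0]]]' 25;  python3 - <<'E'
from h import *
togo([.607,.3083,.14])
crop(ctrl.get_image('side'),320,90,100,100,6,'pics/s12.png')
for n in("hub_mid","tray_full_mid"):print([(r['centre'],r['score']) for r in ctrl.tip_of(n,'side')][:2])
E
```

```text
t: 13.88
tool_pos: [0.4815, -0.3715, 0.1252]
tool_rot: [2.033, 0.353, -2.028]
contact_force: [0.2, -0.1, -1.0]
opening: 0.0556
t 13.88 p [ 0.4815 -0.3715  0.1252] open 0.0556 F [ 0.2 -0.1 -1. ]
 tool yaw(y axis, deg) -70.06 x [ 0.0032 -0.0032 -1.    ]
 shift mm [ -16.6 -596.2 -349.8]
[([150.6, 381.6], 0.5)]
[([149.8, 373.9], 0.72)]
```

View pics/s12.png

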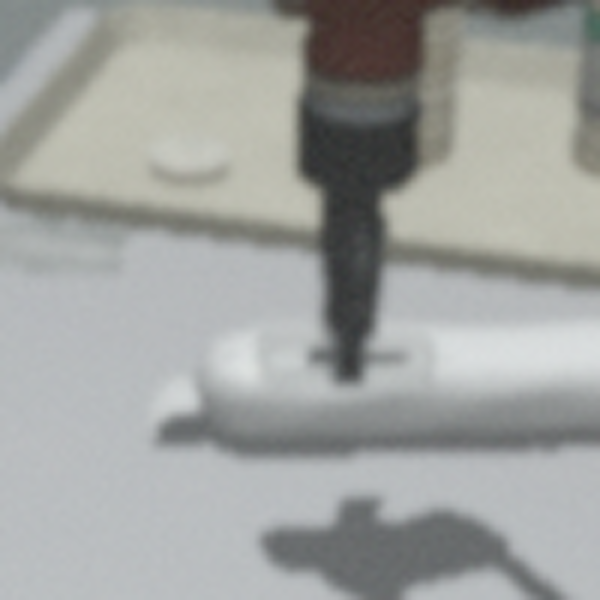

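The tray hangs level with the hub in it. I'm carrying it at tray-bottom height of about 0.14 m, well above the 62 mm timer.

```bash
python3 -m handwheel '[[0.05,[-0.006,0,0],[2,0,0]],[0.05,[-0.01,0,0],[4,0,0]],[0.05,[-0.008,0,0],[4,0,0]],[0.05,[0,0,0],[4,0,0]],[0.05,[0,-0.006,-0.001],[2.5,0,0]],[0.05,[0,-0.014,-0.003],[1,0,0]],[0.05,[0,-0.022,-0.005],[0,0,0]],[0.05,[0,-0.028,-0.0065],[0,0,0]],[0.05,[0,-0.028,-0.0065],[0,0,0]],[0.05,[0,-0.028,-0.0065],[0,0,0]]]'; python3 -m handwheel '[[0.05,[0,-0.028,-0.0065],[0,0,0]],[0.05,[0,-0.028,-0.0065],[0,0,0]],[0.05,[0,-0.028,-0.0065],[0,0,0]],[0.05,[0,-0.028,-0.0065],[0,0,0]],[0.05,[0,-0.028,-0.0065],[0,0,0]],[0.05,[0,-0.028,-0.0065],[0,0,0]],[0.05,[0,-0.028,-0.0065],[0,0,0]],[0.05,[0,-0.028,-0.0065],[0,0,0]],[0.05,[0,-0.028,-0.0065],[0,0,0]],[0.05,[0,-0.028,-0.0065],[0,0,0]]]'; python3 -m handwheel '[[0.05,[0,-0.028,-0.0065],[0,0,0]],[0.05,[0,-0.028,-0.0065],[0,0,0]],[0.05,[0,-0.028,-0.0065],[0,0,0]],[0.05,[0,-0.028,-0.0065],[0,0,0]],[0.05,[0,-0.022,-0.005],[0,0,0]],[0.05,[0,-0.014,-0.003],[0,0,0]],[0.05,[0,-0.006,0],[0,0,0]],[0.05,[0,0,0],[0,0,0]],[0.05,[0,0,0],[0,0,0]]]';   python3 - <<'E'
from h import *
togo([.607,.3083,.14])
E
```

```text
t: 14.87
tool_pos: [0.5021, -0.2417, 0.1442]
tool_rot: [2.198, 0.048, -2.204]
contact_force: [0.1, 0.3, -0.3]
opening: 0.0552
t: 15.7
tool_pos: [0.555, 0.0407, 0.1444]
tool_rot: [2.197, 0.047, -2.204]
contact_force: [0.7, -0.4, -0.5]
opening: 0.0553
t: 16.45
tool_pos: [0.583, 0.1938, 0.1455]
tool_rot: [2.198, 0.046, -2.201]
contact_force: [0.3, -0.0, -0.6]
opening: 0.0551
t 16.45 p [0.583  0.1938 0.1455] open 0.0551 F [ 0.3 -0.  -0.6]
 tool yaw(y axis, deg) -87.57 x [-1.4e-03 -9.0e-04 -1.0e+00]
 shift mm [   5.4 -113.4  -28.8]
```

```bash
python3 -m handwheel '[[0.05,[0,-0.01,-0.003],[0,0,0]],[0.05,[0,-0.02,-0.005],[0,0,0]],[0.05,[0,-0.024,-0.006],[0,0,0]],[0.05,[0,-0.024,-0.006],[0,0,0]],[0.05,[0,-0.02,-0.005],[0,0,0]],[0.05,[0,-0.01,-0.003],[0,0,0]],[0.05,[0,-0.004,-0.001],[0,0,0]],[0.05,[0,0,0],[0,0,0]],[0.05,[0,0,0],[0,0,0]],[0.05,[0,0,0],[0,0,0]]]';   python3 - <<'E'
from ov import *
togo([.607,.3083,.14])
P=[.6070,.3083,.0444]
overlay('top',150,145,75,87,6,P,'pics/o3.png',30,200); overlay('side',215,220,110,90,7,P,'pics/o4.png')
for n in("hub_mid","tray_full_mid"):
  for c in('side','top'):print(n,c,[(r['centre'],r['score']) for r in ctrl.tip_of(n,c)][:2])
E
```

```text
t: 17.28
tool_pos: [0.6076, 0.3065, 0.1462]
tool_rot: [2.2, 0.045, -2.201]
contact_force: [0.3, -0.9, 0.3]
opening: 0.0554
t 17.28 p [0.6076 0.3065 0.1462] open 0.0554 F [ 0.3 -0.9  0.3]
 tool yaw(y axis, deg) -87.63 x [-3.e-04 -5.e-04 -1.e+00]
 shift mm [ 6.2 -1.8  0.6]
hub_mid side [([246.2, 269.1], 0.51)]
hub_mid top []
tray_full_mid side [([244.5, 267.9], 0.57)]
tray_full_mid top [([189.8, 173.6], 0.74)]
```

View pics/o3.png

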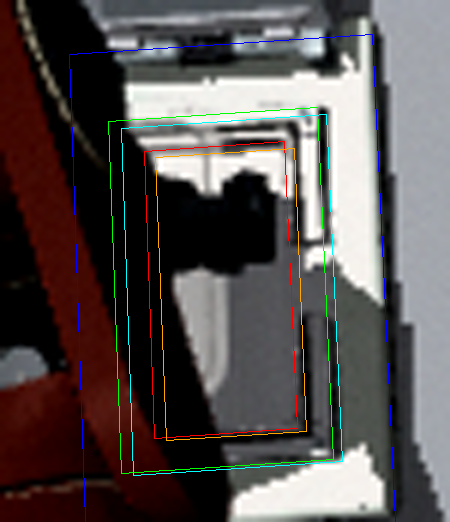

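View pics/o4.png

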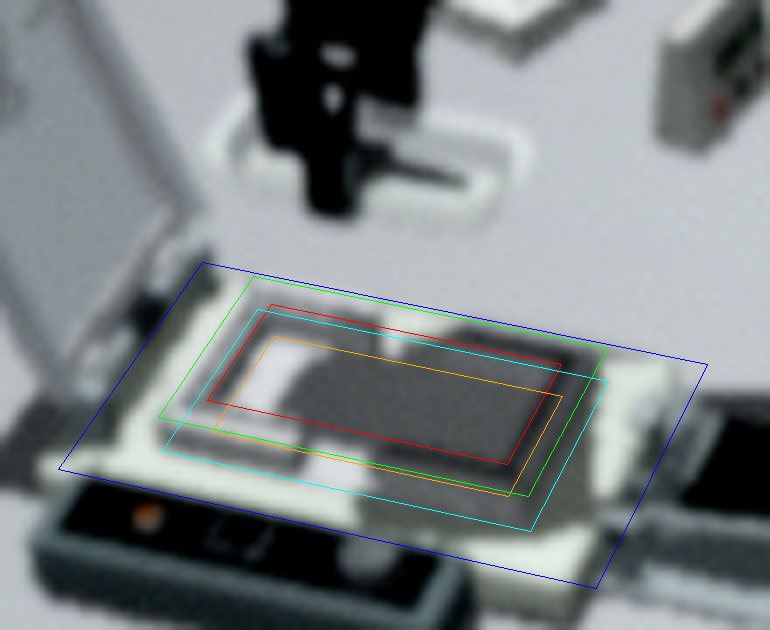

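The tray is over the pocket, about 9 cm up. I'll descend partway and check the alignment at lower parallax.

```bash
python3 -m handwheel '[[0.05,[0.006,-0.001,0],[0,0,0]],[0.05,[0.012,-0.001,0],[0,0,0]],[0.05,[0.014,0,0],[0,0,0]],[0.05,[0.014,0,0],[0,0,0]],[0.05,[0.01,0,0],[0,0,0]],[0.05,[0.004,0,0],[0,0,0]],[0.05,[0,0,0],[0,0,0]],[0.05,[0,0,0],[0,0,0]],[0.05,[0,0,0],[0,0,0]]]';   python3 - <<'E'
from ov import *
togo([.607,.3083,.06])
o,p,R=tool()
P=[.6070,.3083,.0444]
def ov2(c,x0,y0,w,h,s,name,lo,hi):
    im=np.mean([ctrl.get_image(c).astype(float) for _ in range(3)],0)
    g=np.clip((im-lo)/(hi-lo)*255,0,255).astype(np.uint8)
    v=np.ascontiguousarray(cv2.resize(g[y0:y0+h,x0:x0+w,::-1],None,fx=s,fy=s,interpolation=cv2.INTER_CUBIC))
    zb=p[2]-.0026
    for a,b,z,col in((.0625,.030,zb+.018,(0,0,255)),(.078,.046,.046,(0,255,0))):
        q=proj(c,loc([p[0],p[1],.0415] if z>.05 else P,[(a,b,z),(a,-b,z),(-a,-b,z),(-a,b,z)])); q=(q-[x0,y0]+.5)*s-.5
        cv2.polylines(v,[q.round().astype(np.int32)],True,col,1)
    cv2.imwrite(name,v)
ov2('top',150,145,75,87,6,'pics/o5.png',30,200); ov2('side',225,235,90,75,8,'pics/o6.png',60,230)
E
```

```text
t: 18.43
tool_pos: [0.6082, 0.3098, 0.0872]
tool_rot: [2.202, 0.047, -2.199]
contact_force: [-0.1, -0.2, -0.1]
opening: 0.0553
t 18.43 p [0.6082 0.3098 0.0872] open 0.0553 F [-0.1 -0.2 -0.1]
 tool yaw(y axis, deg) -87.57 x [ 1.5e-03  6.0e-04 -1.0e+00]
 shift mm [27.2  1.5  1.3]
```

View pics/o5.png

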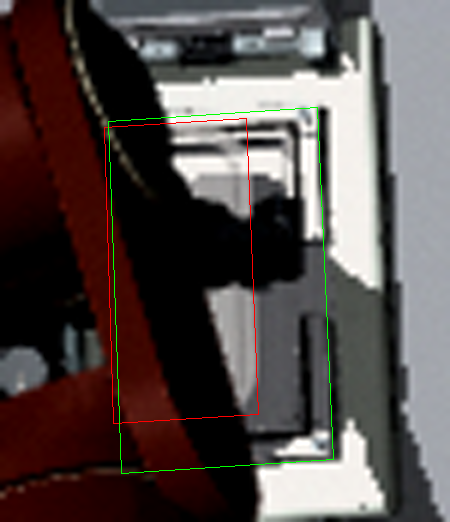

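View pics/o6.png

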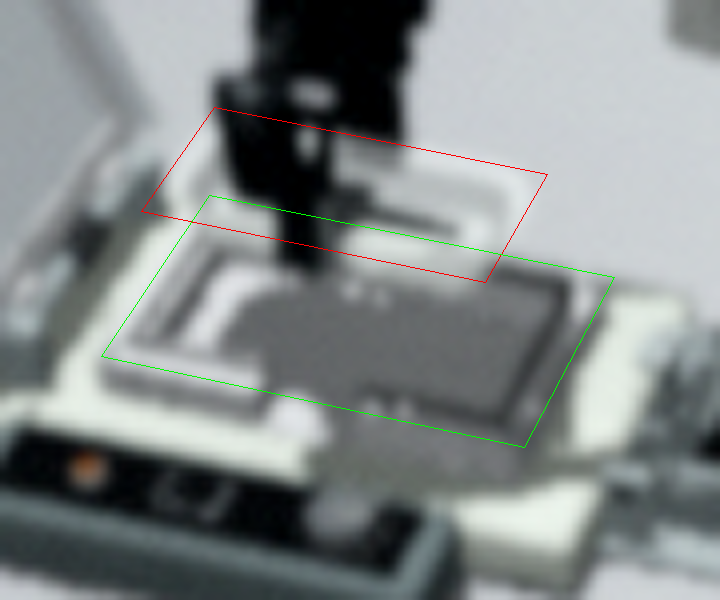

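```bash
python3 -m handwheel '[[0.05,[0.005,0.001,0.001],[0,0,0]],[0.05,[0.007,0,0],[0,0,0]],[0.05,[0.007,0,0],[0,0,0]],[0.05,[0.004,0,0],[0,0,0]],[0.05,[0,0,0],[0,0,0]],[0.05,[0,0,0],[0,0,0]],[0.05,[0,0,0],[0,0,0]]]';   python3 - <<'E'
from ov import *
ps=[];T=[];S=[];top=[];
for i in range(6):
    S.append(ctrl.get_image('side').astype(float)); ps.append(tool()[1]); top.append(ctrl.get_image('top').astype(float)); ps.append(tool()[1])
p=np.mean(ps,0); print(p,np.std(ps,0)); togo([.607,.3083,.06])
np.savez('fin.npz',S=np.mean(S,0),T=np.mean(top,0),p=p)
S=np.mean(S,0);T=np.mean(top,0)
st=lambda a,lo,hi:np.clip((a-lo)/(hi-lo)*255,0,255).astype(np.uint8)
crop(st(S,90,230),225,240,90,70,8,'pics/f1.png'); crop(st(T,20,150),150,150,75,80,7,'pics/f2.png')
E
```

```text
t: 19.32
tool_pos: [0.6068, 0.3086, 0.0633]
tool_rot: [2.2, 0.047, -2.2]
contact_force: [-0.3, 0.3, 0.6]
opening: 0.0551
[0.60680121 0.30866719 0.0636008 ] [1.32939160e-04 6.11173437e-05 1.82921468e-04]
t 19.92 p [0.6066 0.3086 0.0633] open 0.0552 F [-0.2  0.1 -0.1]
 tool yaw(y axis, deg) -87.56 x [ 0. -0. -1.]
 shift mm [ 3.3  0.3 -0.4]
```

View pics/f1.png

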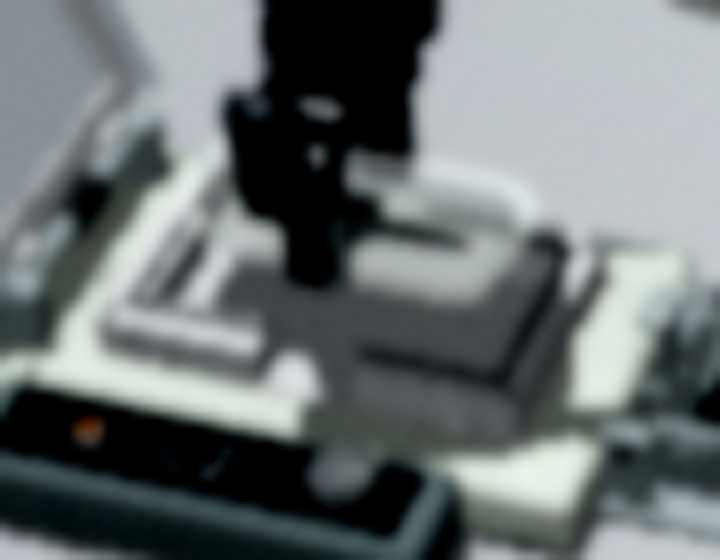

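View pics/f2.png

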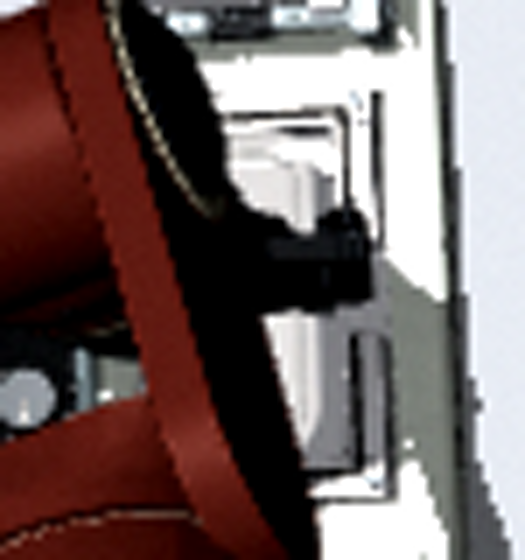

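```bash
cat > fo.py <<'E'
from ov import *
d=np.load('fin.npz'); p=d['p']; P=[.6070,.3083,.0444]
st=lambda a,lo,hi:np.clip((a-lo)/(hi-lo)*255,0,255).astype(np.uint8)
def rr(a,b,r,n=6):
    o=[]
    for sx,sy,a0 in((1,1,0),(-1,1,90),(-1,-1,180),(1,-1,270)):
        for t in np.linspace(a0,a0+90,n): o.append((sx*(a-r)+r*np.cos(np.radians(t)),sy*(b-r)+r*np.sin(np.radians(t))))
    return np.array(o)
def go(c,im,x0,y0,w,h,s,name,lo,hi):
    v=np.ascontiguousarray(cv2.resize(st(im,lo,hi)[y0:y0+h,x0:x0+w,::-1],None,fx=s,fy=s,interpolation=cv2.INTER_CUBIC))
    for a,b,z,col,T,r in((.0625,.030,p[2]+.0155,(0,0,255),[p[0],p[1],.0425],.014),(.078,.046,.046,(0,255,0),P,.001),(.0635,.031,.029,(255,0,255),P,.001)):
        L=rr(a,b,r); q=proj(c,loc(T,np.c_[L,np.full(len(L),z)])); q=(q-[x0,y0]+.5)*s-.5
        cv2.polylines(v,[q.round().astype(np.int32)],True,col,1)
    cv2.imwrite(name,v)
go('side',d['S'],230,245,90,60,8,'pics/g1.png',70,240); go('top',d['T'],165,150,50,75,8,'pics/g2.png',60,230)
E
python3 fo.py
```

```text
(no output)
```

View pics/g1.png

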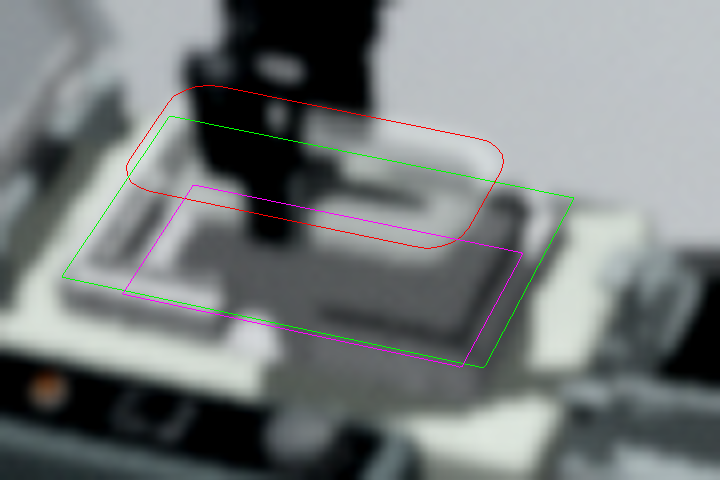

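View pics/g2.png

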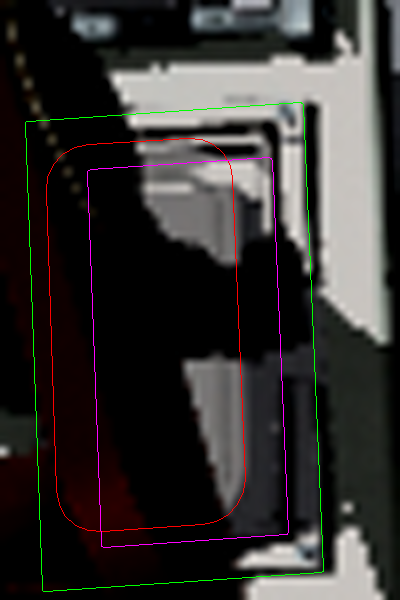

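In both views the tray outline agrees with the pocket to about 1–2 mm. The side view's 1 px bias is the same for the tray and the die. The underside is about 15 mm above the die, so I'm lowering 4 mm for roughly 1 cm.

```bash
python3 -m handwheel '[[0.05,[0.002,0,0],[0,0,0]],[0.05,[0.002,-0.0005,0],[0,0,0]],[0.05,[0,0,0],[0,0,0]],[0.05,[0,0,0],[0,0,0]],[0.05,[0,0,0],[0,0,0]],[0.05,[0,0,0],[0,0,0]]]';   python3 - <<'E'
from ov import *
S=ctrl.get_image('side'); 
for n,z in(("tray_full_mid",.066),("hub_mid",.066),("pocket",.046),("tray_empty_mid",.009),("timer",0),("tape",0)):
  for c in('side','top'):
    if c=='top': ctrl.get_image(c)
    r=ctrl.tip_of(n,c)
    if r: print(n,c,onplane(c,r[0]['centre'][1],r[0]['centre'][0],z).round(4),r[0]['score'])
togo([.607,.3083,.06])
crop(S,215,150,170,150,4,'pics/f5.png')
E
```

```text
t: 20.42
tool_pos: [0.6066, 0.3091, 0.0593]
tool_rot: [2.2, 0.047, -2.2]
contact_force: [0.4, 0.2, -0.7]
opening: 0.0554
tray_full_mid side [0.6124 0.3019 0.066 ] 0.86
tray_full_mid top [0.6052 0.3152 0.066 ] 0.49
hub_mid side [0.6003 0.3094 0.066 ] 0.4
pocket side [0.611  0.3164 0.046 ] 0.79
pocket top [0.608  0.3076 0.046 ] 0.56
tray_empty_mid side [ 0.5976 -0.1252  0.009 ] 0.89
tray_empty_mid top [ 0.5908 -0.1099  0.009 ] 0.92
timer side [0.5658 0.0395 0.    ] 0.79
timer top [0.5736 0.0234 0.    ] 0.86
tape side [ 0.4612 -0.0165  0.    ] 0.76
tape top [0.4658 0.0084 0.    ] 0.84
t 21.37 p [0.6066 0.3091 0.0593] open 0.055 F [ 0.7 -0.1 -0. ]
 tool yaw(y axis, deg) -87.56 x [-1.e-04  0.e+00 -1.e+00]
 shift mm [-0.7  0.8 -0.4]
```

View pics/f5.png

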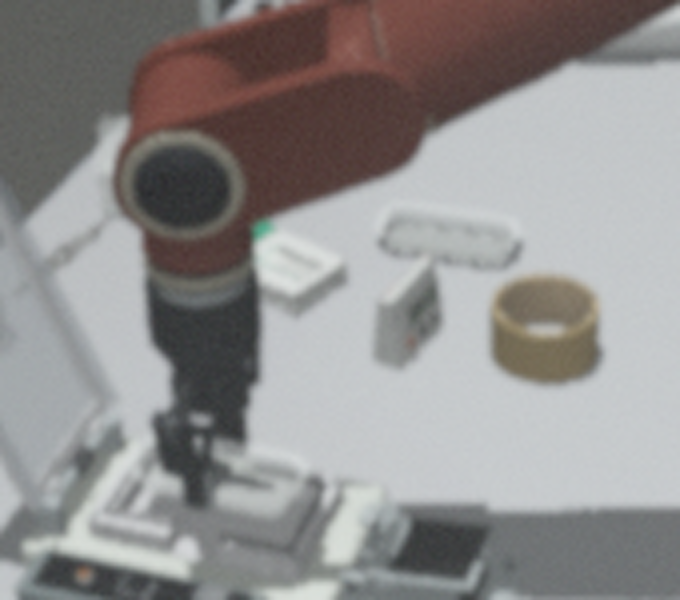

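```bash
python3 - <<'E'
from ov import *
for c in('side','top'):
  D={"tray_full_mid":[],"pocket":[]}
  for i in range(8):
    ctrl.get_image(c)
    for n,z in(("tray_full_mid",.066),("pocket",.046)):
      r=ctrl.tip_of(n,c)
      if r: D[n].append(onplane(c,r[0]['centre'][1],r[0]['centre'][0],z)[:2])
  for n in D: print(c,n,np.median(D[n],0).round(4),np.std(D[n],0).round(4),len(D[n]))
print(tool()[0]['t'],tool()[1])
E
```

```text
side tray_full_mid [0.6111 0.3092] [0.0042 0.0039] 7
side pocket [0.6126 0.3072] [0.0034 0.0064] 8
top tray_full_mid [0.6038 0.3126] [0.0023 0.0021] 8
top pocket [0.6111 0.3077] [0.0028 0.0061] 8
23.7667 [0.60660471 0.30910697 0.05933414]
```

My geometric fit to the die edges and the tray rim agrees to about 2 mm. The point networks scatter by 2–6 mm, but they don't contradict it. I'm handing in.

```bash
python3 -c "
from h import *
print(ctrl.finish_job()); print(tool()[0]['t'])"
```

```text
the job is handed in; nothing more can be done
None
the job is handed in; nothing more can be done
```

I pressed the treadle to its stop and the cover sprang open. I then carried the filled tray level over the timer and tape, and handed the job in at about 24 s with the tray still held over the pocket. No verdict was reported.

**Position at hand-in:**
- **Tool:** it read (0.6066, 0.3091, 0.0593), and my fitted pocket centre is (0.607, 0.308). That puts the tray about 1–2 mm off centre.
- **Angle:** the tray is in line with the pocket to within about 0.01 rad.
- **Height:** the tray's underside is about 11 mm above the die.
- **Grip and force:** the opening was 55 mm at 25 N, and the measured force on the arm was under 1 N.

**What the last pictures showed:** the hub was in the level tray and the cover was open. By eye, the empty tray, timer and tape looked unmoved.

**Checks that disagreed:**
- **Tray against pocket:** the network point estimates scattered by 2–6 mm. The top camera's median put the tray about 7 mm short in x and 5 mm over in y, but the arm hides most of the tray there. The side camera put it about 2 mm off. I relied on the edge overlays instead, which agreed to about 1–2 mm.
- **Empty tray, timer and tape:** the network readings differed from the start, by up to about 30 mm for the timer in the side view and 17 mm for the empty tray. I put this down to network error, because nothing of the arm or tray came near them.

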